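# Lever the tight lid of a specimen pot loose beside the glovebox

## Robot

A 6-joint arm with a two-finger parallel gripper is mounted at the origin on the work surface. World frame = base frame: x ahead of the robot, y to its left, z up, the work surface at z = 0. Lengths are in m, angles in rad, forces in N, time in s.
With the tool pointing down it reaches from about 0.275 to 0.875 m from the base axis. Payload 12.5 kg.
Tool frame: the origin (TCP) lies at the very end of the fingers, on their centre line; the grasp point (between the pads) lies 19 mm behind it; x points along the fingers, y is the direction in which the jaws open and shut, and the axes are right-handed (so a half turn about x gives the same grasp; the last joint's range is limited). The gripper opens to 85 mm and grips with 20 to 120 N. Pads are 22 mm wide; open, the fingers measure 114 mm over their backs; the gripper's body (76 mm by 85 mm) begins 54 mm behind the grasp point. The pads swing forward as they close: fully open they stand 13 mm farther back than shut.
Start: joints at [-1.287, 0.351, 1.652, -0, 1.139, -0.085], TCP at [0.198, -0.513, 0.231] pointing down, gripper open.
Joint ranges: [-2.75, 2.75], [-0.79, 2.1], [0.01, 2.65], [-1.57, 4.71], [0.07, 3.14], [-2.87, 2.87]. Speed limits (rad/s): [2.22, 2.22, 2.79, 3.14, 3.14, 3.14].

## Interface

Orientations are given as a 3x3 rotation matrix whose columns are the frame's x, y, z axes.
In Python, from bench import manip gives the robot as it stands. Calls block until the motion is done:
- manip.move_ptp(position, orientation): joint-space move of the TCP to a pose.
- manip.move_l(position, attitude=None, max_speed=0.15): straight line of the TCP; attitude=None keeps the orientation; max_speed is the mean speed in m/s.
- manip.move_j(angles): joint-space move.
- manip.set_gripper(opening, effort=None): opening from 0.0 (shut) to 1.0 (fully open); effort is the grip in N (None keeps the last); returns when the fingers have stopped.
- manip.dwell(seconds).
- manip.inverse_kinematics(position, orientation): joint angles nearest the present ones, or None.
- manip.grab_frame(name): name is "side" or "top" or "wrist"; returns (picture, depth): 420x560x3 uint8, red, green, blue; 420x560 float32, m along the optical axis (not along the pixel's ray), 0 where there is no reading.
- manip.get_calibration(name): a dict with "camera_matrix" (3x3 intrinsics, pixels), "R" (3x3) and "t" (3): a world point X has camera coordinates R X + t. Camera axes: x right, y down, z forward; pixel columns grow to the right and rows downward; lengths in m; the calibration is good to about 2 mm. A picture is of the moment at which its call begins: read the wrist's pose just before it. get_calibration takes no time and is no camera call; for the wrist camera it gives the pose at the moment of the call.
A pose or a line that the arm cannot do raises manip.Unreachable and nothing moves.
- manip.sign_off(): hands the job in, once; it reports no verdict.
Trained networks look in the newest picture that a camera, given by its name, has taken for a name from the list of things; names that differ only in an ending like _2 or _b are one class to them, and where a whole thing is asked for, a point or a joint stands for the part that bears it (a point fixed in the world has none). Each returns a list of dicts, best first, with "confidence" (0 to 1); they miss things now and then, are a little off and sometimes report something else, mostly with a low value. They report only what shows in the picture. A call takes as long as a camera call.
- manip.look_for(camera, name): "at" ([x, y, z] in m, in world coordinates, good to about 4 mm: the middle of the surface that is visible of it).
Readings, each from a call of its own:
- manip.current_time(): time.
- manip.current_qpos(): joint angles.
- manip.current_joint_vel(): joint speeds.
- manip.current_joint_torque(): joint torques, N m.
- manip.current_ee_pos(): TCP position.
- manip.current_tcp_rot(): TCP orientation.
- manip.current_force(): force on the tool from outside, world axes, zero at the start.
- manip.current_ft_torque(): the same for the moment, N m.
- manip.current_grip_width(): opening from 0.0 (shut) to 1.0 (fully open).
Only numpy, scipy, OpenCV 4.12 (cv2) and the standard library are available. Lean on these libraries where they do the work, as an engineer would, in place of code of your own. Each camera call takes 0.05 s, during which the arm holds its last target.

## Task

The steel lid of the specimen pot on the bench is stuck tight. Take the flat pry bar out of its cradle, lay it over the fulcrum rod of the pot's stand with its blade under the lid's tab, and push its handle down so that the lid comes up about a centimetre, then let go of the bar. Lift the lid with the bar only: do not touch the lid with the gripper.

Things in the scene. Friction and masses are not known exactly. Their poses are not given: they have to be found in the camera images.
- bar: loose flat pry bar, 230 long (x), 22 wide (y), 10 thick (z) mm, 0.25 kg. Origin: its centre, half-way up; x from handle to blade. x -115 to -25: black handle, 24 wide; rest bare steel; x 90 to 115: blade 6 thick, flush below. Lies level in a grey cradle: underside 30 above bench, rests at x = -80 and 80 (12 long, 50 wide, tops 37), open between over a 6 mm floor. Other tools and jar: not needed
- fulcrum (a point): top middle of the stand's fixed level round steel rod (12 mm thick, along y), 90 mm above the bench, between two dark upright cheeks 42 mm apart (16 long in x, tops 110 high). x points level to the pot, z up. The bar lies across it along x, handle to -x; let go with the blade under the tab it tips handle-down till the blade meets the tab, and stays
- lid: stuck steel lid (106 mm disc, 8 thick, black knob) with a flat tab, 60 wide, 8 thick, towards the fulcrum. Origin: tab's underside, 45 mm in x past the fulcrum, 106 above the bench when stuck (16 above the rod). Tab begins 25 from the fulcrum, pot wall is 64 from it. Moves only straight up, 25 mm at most; needs about 25 N (10 N on the handle's end with the bar); stays where left
- stand: fixed aluminium base plate, 215 x 120 x 12 mm, carrying the fulcrum and the steel pot (100 mm across, its axis 114 mm in x from the fulcrum, top 100 mm above the bench). Origin on the bench right under the fulcrum; x to the pot. The plate ends 35 mm to the -x side of the fulcrum; beyond that is bare bench

How it is judged:
By the outcome, as a careful person would: the job done as asked, in the order asked, and still so for the second after the job is handed in, with the robot touching nothing.
It also fails if it takes over 48 s, if anything falls off the work surface, if the arm or the gripper's body presses on something with over 40 N, if the wrist force passes 120 N, or if a joint passes its speed limit or range.

## Working session

There is one attempt and no reset: what is moved stays moved. The work goes in short steps, each a Python script; the robot and the scene stay as the last script left them, time stands still between calls to the robot, and variables do not carry over. Pictures are saved under pics/ and viewed, and the job is handed in when it is done.

```bash
ls; mkdir -p pics
python3 - <<'E'
from bench import manip
import cv2, numpy as np
for n in ["side","top","wrist"]:
    p,d=manip.grab_frame(n); cv2.imwrite(f"pics/a_{n}.png",p[:,:,::-1])
    c=manip.get_calibration(n); print(n,-c["R"].T@c["t"])
    for k in ["bar","fulcrum","lid","stand"]:
        try: print(k,[(np.round(r["at"],3).tolist(),round(r["confidence"],2)) for r in manip.look_for(n,k)[:3]])
        except Exception as e: print(k,e)
print(manip.current_time())
E
```

```text
pics
side [0.95443099 0.56007788 0.66906689]
bar [([0.487, -0.269, 0.041], 0.72)]
fulcrum [([0.586, 0.22, 0.066], 0.68)]
lid [([0.573, 0.212, 0.117], 0.94)]
stand [([0.589, 0.22, 0.068], 0.92)]
top [ 0.38766356 -0.05870823  1.07122746]
bar [([0.478, -0.292, 0.04], 0.84)]
fulcrum [([0.554, 0.167, 0.09], 0.98)]
lid [([0.564, 0.202, 0.113], 0.74)]
stand [([0.551, 0.169, 0.093], 0.96)]
wrist [ 0.27669675 -0.48189557  0.37184825]
bar []
fulcrum []
lid []
stand []
0.75
```

View pics/a_top.png

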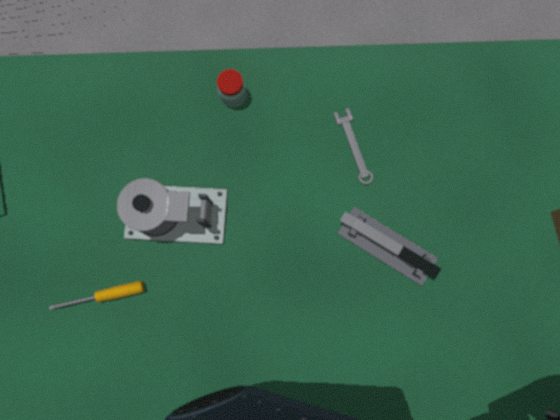

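View pics/a_side.png

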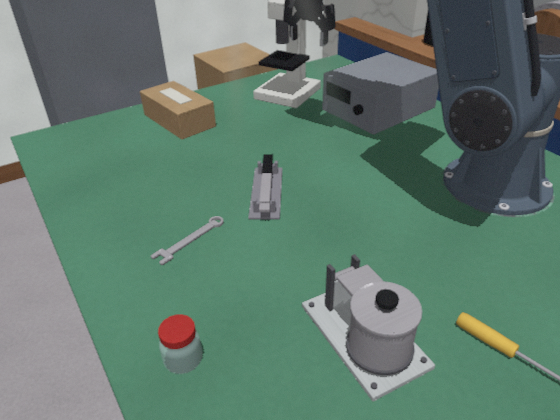

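View pics/a_wrist.png

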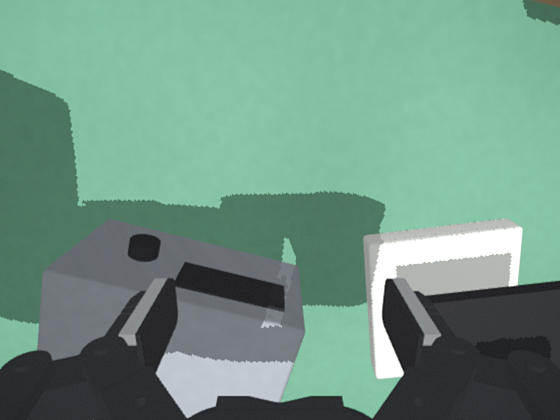

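The top view shows the bar with its blade at about (345,218) and its handle at about (437,270). The stand has its pot at (144,204) and the cheeks near (205,212). I'll fit both precisely from depth.

```bash
cat > h.py <<'E'
from bench import manip
import cv2, numpy as np
def cloud(n,save=None):
    c=manip.get_calibration(n); p,d=manip.grab_frame(n)
    if save: cv2.imwrite(save,p[:,:,::-1])
    K=c["camera_matrix"]; v,u=np.mgrid[:420,:560]
    P=np.stack([(u-K[0,2])/K[0,0]*d,(v-K[1,2])/K[1,1]*d,d],-1)
    X=(P-c["t"])@c["R"]; X[d==0]=np.nan
    return p,X
def rect(Q):
    (c,s,a)=cv2.minAreaRect((Q[:,:2]*1000).astype(np.float32)); return np.round(c,1),np.round(s,1),round(a,2)
E
python3 - <<'E'
from h import *
p,X=cloud("top")
def box(x0,x1,y0,y1,z0,z1):
    m=(X[...,0]>x0)&(X[...,0]<x1)&(X[...,1]>y0)&(X[...,1]<y1)&(X[...,2]>z0)&(X[...,2]<z1)
    return m
m=box(.3,.65,-.5,-.1,.032,.06); m0=m
for a,b in [(.03,.035),(.035,.0375),(.0375,.045)]:
    print(a,b,box(.3,.65,-.5,-.1,a,b).sum())
m=box(.3,.65,-.5,-.1,.038,.06)
n,l,st,ce=cv2.connectedComponentsWithStats(m.astype(np.uint8)); print(st[1:],)
Q=X[m]; print("bar",rect(Q),np.nanmedian(Q[:,2]))
br=p.sum(-1)
k=m&(br<200); print("handle",k.sum(),X[k].mean(0),rect(X[k])); k=m&(br>=250); print("steel",k.sum(),X[k].mean(0),rect(X[k]))
m=box(.3,.65,-.5,-.1,.004,.06);print("cradle",rect(X[m]))
m=box(.4,.75,.05,.4,.007,.02);print("plate",m.sum(),rect(X[m]),np.median(X[m][:,2]))
m=box(.4,.75,.05,.4,.109,.119);print("lid+tab",m.sum(),rect(X[m]),np.median(X[m][:,2]),X[m][:,:2].mean(0))
m=box(.4,.75,.05,.4,.122,.2);print("knob",m.sum(),X[m].mean(0))
m=box(.4,.75,.05,.2,.1,.119)
n,l,st,ce=cv2.connectedComponentsWithStats(m.astype(np.uint8))
for i in range(1,n): print(st[i],X[l==i].mean(0))
cv2.imwrite("pics/b_top.png",cv2.resize(np.hstack([p[160:280,100:260],p[180:300,310:470]])[:,:,::-1],None,fx=2.5,fy=2.5))
for r in range(180,232,6): print(r,np.round(X[r,180:232:4,2]*1000).astype(int))
E
```

```text
0.03 0.035 116
0.035 0.0375 173
0.0375 0.045 1122
[[ 344  213    1    1    1]
 [ 361  213    1    1    1]
 [ 343  215    1    1    1]
 [ 348  214    1    1    1]
 [ 348  215    3    3    5]
 [ 352  215    2    2    2]
 [ 362  214    4    4    8]
 [ 346  217   96   61 1035]
 [ 341  219    1    1    1]
 [ 344  219    1    1    1]
 [ 351  218    2    2    3]
 [ 350  229    5    6    8]
 [ 354  231    1    1    1]
 [ 427  253    4    4    9]
 [ 431  257    1    1    1]
 [ 429  258    1    1    1]
 [ 417  271    6    5   10]]
bar (array([ 479.3, -282.1]), array([229.6,  49.9]), 55.81) 0.04082763353273532
handle 438 [ 0.43883602 -0.34078883  0.04121845] (array([ 439.7, -340.3]), array([89. , 24.3]), 57.32)
steel 624 [ 0.49645102 -0.25485239  0.04078628] (array([ 485.8, -272.6]), array([206.5,  49.9]), 55.81)
cradle (array([ 475. , -300.1]), array([349.8, 399.6]), 0.09)
plate 2406 (array([523.6, 198.2]), array([272.8, 248.1]), 89.54) 0.01223904200509114
lid+tab 2601 (array([562.6, 180.4]), array([174.4, 105.3]), 85.57) 0.11395337525044469 [0.56288614 0.19588146]
knob 247 [0.56468647 0.21369521 0.13350482]
[ 150  179   40   50 1344] [0.56191543 0.16632653 0.1139228 ]
[199 193   9   5  39] [0.57964301 0.09885474 0.10873457]
[197 218   9   5  34] [0.53060624 0.10228566 0.10946571]
180 [ 1  4 -5 -3  1 -1  2  0 -1  2  0  3  0]
186 [11 -1 -1 -2  1 -1  0  0  2 -1  3  0 -1]
192 [115 114 116  10  16  14  11  15  13  13  16  12  -2]
198 [113 116 114  11  13  92  93  86  10  12  11  12   2]
204 [114 114 113  10  12  12  89  72  27  12  12  13   0]
210 [113 116 112  14  10  13  90  65  10  10  14  12  -2]
216 [114 117  13  14  14  88  88  59  12   9  14  10   0]
222 [11 12 11 10 13 93 97 62 11 13 10  8  0]
228 [ 9 13 12  9 11 14 13  9 13 13 14 11  0]
```

View pics/b_top.png

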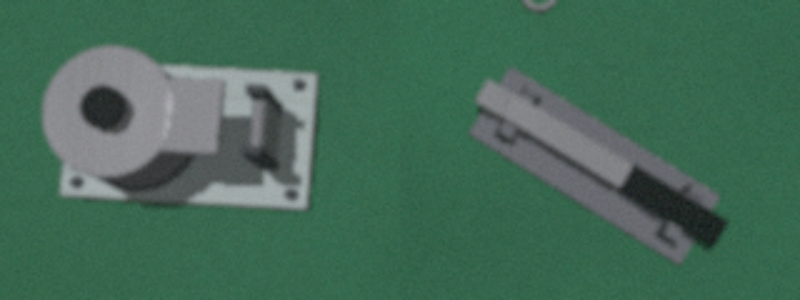

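Run:
```python
from h import *
p,X=cloud("top")
in_=lambda a,i,j:(a>i)&(a<j)
m=in_(X[...,0],.3,.65)&in_(X[...,1],-.5,-.1)&in_(X[...,2],.037,.06)
m=cv2.morphologyEx(m.astype(np.uint8),cv2.MORPH_OPEN,np.ones((5,5),np.uint8))
n,l,st,ce=cv2.connectedComponentsWithStats(m); i=1+np.argmax(st[1:,4]); k=l==i
Q=X[k]; print(rect(Q),Q.mean(0)); L=cv2.fitLine((Q[:,:2]).astype(np.float32),cv2.DIST_HUBER,0,.001,.001).ravel(); print(L,np.degrees(np.arctan2(L[1],L[0])))
d=L[:2]; s=(Q[:,:2]-L[2:])@d; t=(Q[:,:2]-L[2:])@np.array([-d[1],d[0]]); print(np.percentile(s,[0,1,99,100]),np.percentile(t,[0,2,50,98,100]))
br=p.sum(-1)[k]; 
for a in np.arange(-.12,.12,.01):
    w=in_(s,a,a+.01); print(round(a,2),w.sum(),br[w].mean().round() if w.any() else 0, end='; ')
m=in_(X[...,0],.4,.75)&in_(X[...,1],.05,.4)
q=X[m&in_(X[...,2],.109,.119)&(X[...,1]>.215)][:,:2]
from scipy.optimize import least_squares
h=cv2.convexHull((q*1000).astype(np.float32))[:,0]; h=h[h[:,1]>225]
r=least_squares(lambda v:np.hypot(*(h-v[:2]).T)-53,[565,213],loss='soft_l1'); print("\nlid c",r.x,len(h))
q=X[m&in_(X[...,2],.08,.1)&(X[...,1]<.125)]; print("rod",q.mean(0),len(q),rect(q[:,:2]))
q=X[m&in_(X[...,2],.008,.017)&in_(X[...,0],.47,.64)&in_(X[...,1],.055,.3)]; print("plate",rect(q))
```

```text
(array([ 471.8, -292.7]), array([201.6,  24.4]), 56.54) [ 0.47130705 -0.29222233  0.04098363]
[ 0.54200226  0.84037703  0.47130704 -0.29222232] 57.179955
[-0.10101012 -0.0980435   0.09689075  0.1006783 ] [-0.01238335 -0.01106419  0.00012606  0.0104947   0.01252728]
-0.12 0 0; -0.11 3 146.0; -0.1 51 108.0; -0.09 26 105.0; -0.08 48 119.0; -0.07 51 120.0; -0.06 58 119.0; -0.05 46 122.0; -0.04 42 108.0; -0.03 47 125.0; -0.02 39 168.0; -0.01 43 388.0; -0.0 44 390.0; 0.01 49 389.0; 0.02 44 388.0; 0.03 51 385.0; 0.04 48 388.0; 0.05 51 390.0; 0.06 47 391.0; 0.07 43 397.0; 0.08 43 395.0; 0.09 43 401.0; 0.1 1 407.0; 0.11 0 0; 
lid c [565.43196304 214.00650571] 17
rod [0.55601863 0.09974189 0.08947879] 148 (array([555.8, 100.3]), array([16.2, 57. ]), 84.31)
plate (array([561.9, 172.9]), array([215.7, 120.4]), 85.1)
```

```bash
cat >> h.py <<'E'
F=np.array([.5556,.1005,.090]); SY=np.radians(85.1)
BC=np.array([.4783,-.2818,.035]); BY=np.radians(57.1)
GX=-.050; GZ=.002   # grasp point in bar frame
SG=1
def frame(yaw,th):
    ex=np.array([np.cos(yaw),np.sin(yaw),0]); Z=np.array([0,0,1.]); ey=np.cross(Z,ex)
    return np.stack([np.cos(th)*ex+np.sin(th)*Z, ey, -np.sin(th)*ex+np.cos(th)*Z],1)
def tool(c,B,gx=None,gz=None,off=0,sg=None):
    sg=SG if sg is None else sg
    gx=GX if gx is None else gx; gz=GZ if gz is None else gz
    R=np.stack([-B[:,2],sg*B[:,1],sg*B[:,0]],1)
    return c+B@np.array([gx,0,gz])-B[:,2]*(.019-off), R
def onrod(th,xf,h=0.0):
    B=frame(SY,th); c=F-[0,0,.006]+B[:,2]*(.011+h)-B[:,0]*xf
    return c,B
E
python3 - <<'E'
from h import *
B=frame(BY,0)
for sg in (1,-1):
    W=[tool(BC,B,sg=sg,off=.1),tool(BC,B,sg=sg)]
    W.append(tool(*onrod(0,.155,.06),sg=sg))
    for t,xf,h in [(0,.155,.004),(0,.055,.004),(.2,.0538,0),(.37,.0528,0),(.42,.0528,0)]: W.append(tool(*onrod(t,xf,h),sg=sg))
    W.append(tool(*onrod(.37,.0528,0),sg=sg,off=.1))
    for p,R in W:
        q=manip.inverse_kinematics(p,R); print(sg,np.round(p,3),None if q is None else np.round(q,2))
E
```

```text
1 [ 0.451 -0.324  0.118] None
1 [ 0.451 -0.324  0.018] None
1 [ 0.538 -0.104  0.138] None
1 [ 0.538 -0.104  0.082] None
1 [ 0.547 -0.004  0.082] None
1 [0.547 0.    0.057] [-0.18  0.59  1.79  0.28  0.8   2.85]
1 [0.548 0.007 0.041] [-0.25  0.64  1.79  0.5   0.83  2.61]
1 [0.548 0.009 0.037] [-0.27  0.66  1.79  0.56  0.85  2.55]
1 [ 0.545 -0.029  0.134] [-0.31  0.5   1.75  0.43  1.02  2.67]
-1 [ 0.451 -0.324  0.118] [-0.71  0.5   1.74 -0.    0.9  -0.13]
-1 [ 0.451 -0.324  0.018] [-0.71  0.66  1.77 -0.    0.71 -0.13]
-1 [ 0.538 -0.104  0.138] [-0.28  0.46  1.74 -0.    0.94 -0.19]
-1 [ 0.538 -0.104  0.082] [-0.28  0.55  1.77 -0.    0.82 -0.19]
-1 [ 0.547 -0.004  0.082] [-0.09  0.54  1.78 -0.    0.82 -0.01]
-1 [0.547 0.    0.057] [-0.18  0.59  1.79  0.28  0.8  -0.3 ]
-1 [0.548 0.007 0.041] [-0.25  0.64  1.79  0.5   0.83 -0.53]
-1 [0.548 0.009 0.037] [-0.27  0.66  1.79  0.56  0.85 -0.59]
-1 [ 0.545 -0.029  0.134] [-0.31  0.5   1.75  0.43  1.02 -0.47]
```

```bash
sed -i 's/^SG=1/SG=-1/' h.py
python3 - <<'E'
from h import *
B=frame(BY,0)
p,R=tool(BC,B,off=.10); manip.move_ptp(p,R)
p,_=tool(BC,B); manip.move_l(p,max_speed=.08)
print(manip.current_force())
manip.set_gripper(0.0,70); print("w",manip.current_grip_width(),manip.current_force())
p,_=tool(BC,B,off=.10); manip.move_l(p,max_speed=.08)
print(manip.current_force(),manip.current_grip_width())
P,X=cloud("top","pics/c_top.png"); P,_=cloud("wrist","pics/c_wrist.png"); cloud("side","pics/c_side.png")
print(manip.current_ee_pos(),manip.current_time())
E
python3 -c "
import cv2,numpy as np
a=[cv2.imread(f'pics/c_{n}.png') for n in('top','wrist','side')]
cv2.imwrite('pics/c.png',cv2.resize(np.vstack([np.hstack(a[:2]),np.hstack([a[2],a[2]*0])]),(800,600)))"
```

```text
[ 0.06232377 -0.26269688 -0.99043298]
w 0.2623861173725642 [-0.64056248  0.73448605  4.47091783]
[-0.41696941 -0.44962767 -2.36765142] 0.2655660407752813
[ 0.4509982  -0.32368492  0.11761217] 5.6583
```

View pics/c.png

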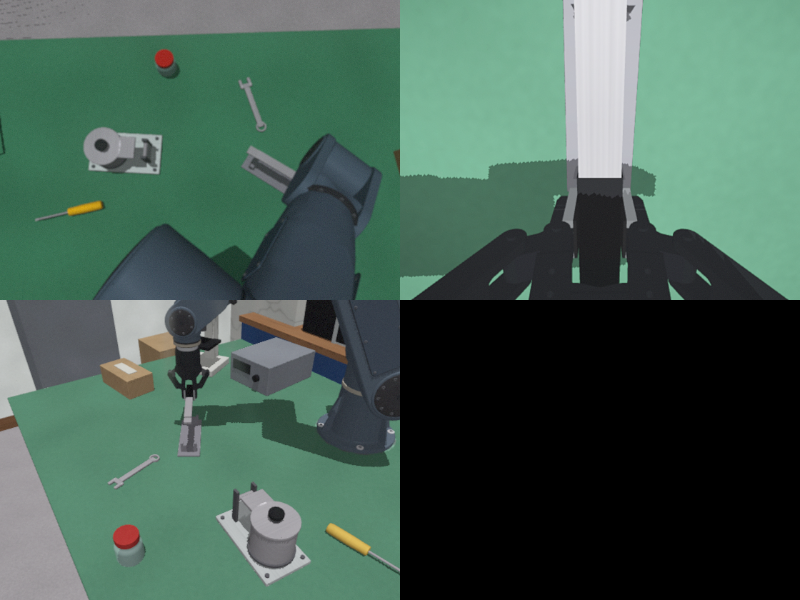

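The bar is held with about 2.4 N of weight on the wrist, and in the wrist view the handle/steel edge sits near wrist pixel (280,250). I'll carry it to the pre-insert pose and measure how it lies in the hand.

```bash
cat >> h.py <<'E'
def inhand(save=None):
    """bar in current tool-derived bar frame (origin grasp point)"""
    T=manip.current_ee_pos(); R=np.array(manip.current_tcp_rot())
    p,X=cloud("wrist",save)
    B=np.stack([SG*R[:,2],SG*R[:,1],-R[:,0]],1); O=np.array(T)-R[:,0]*.019
    return p,(X-O)@B
E
python3 - <<'E'
from h import *
p,R=tool(*onrod(0,.155,.06)); manip.move_ptp(p,R)
P,Y=inhand("pics/d_wrist.png")
m=(abs(Y[...,1])<.007)&(abs(Y[...,2])<.03)&(Y[...,0]>.012)&(Y[...,0]<.2)
x,y,z=Y[m].T; br=P.sum(-1)[m]
for a in np.arange(.01,.19,.01):
    w=(x>a)&(x<a+.01)
    if w.any(): print(round(a,3),w.sum(),br[w].mean().round(),(z[w].mean()*1000).round(1))
s=(br>400)&(x<.13); print("slope deg",np.degrees(np.arctan(np.polyfit(x[s],z[s],1))),np.polyfit(x[s],z[s],1), "xmin steel",np.percentile(x[s],1),"max",x.max())
m2=(abs(Y[...,2])<.015)&(Y[...,0]>.03)&(Y[...,0]<.12)&(P.sum(-1)>400)&(abs(Y[...,1])<.03)
k=np.polyfit(Y[m2][:,0],Y[m2][:,1],1); print("yaw",np.degrees(k[0]),k[1],np.percentile(Y[m2][:,1],[1,99]))
cloud("side","pics/d_side.png"); print(manip.current_time(),manip.look_for("side","bar"))
E
```

```text
0.01 696 110.0 0.7
0.02 927 317.0 0.6
0.03 1000 644.0 0.5
0.04 1064 644.0 0.5
0.05 1159 645.0 0.4
0.06 1239 650.0 0.4
0.07 1340 655.0 0.3
0.08 1490 660.0 0.2
0.09 1570 663.0 0.1
0.1 1392 665.0 0.1
slope deg [-0.38400571  0.04432987] [-0.00670226  0.0007737 ] xmin steel 0.028090616621029345 max 0.10819553917561908
yaw -0.09702262256222216 -0.0004652473886242987 [-0.01135328  0.01019269]
6.7 [{'at': [0.5475, -0.015, 0.1593], 'confidence': 0.97}]
```

View pics/d_side.png

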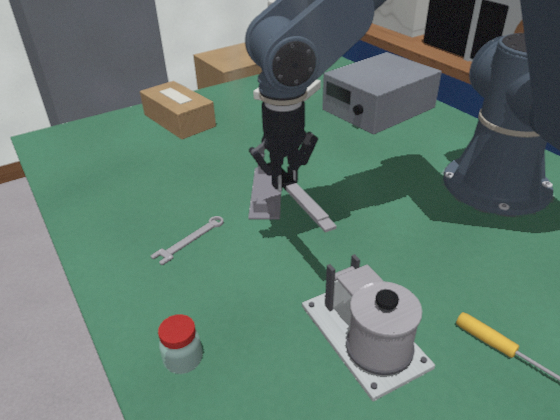

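View pics/d_wrist.png

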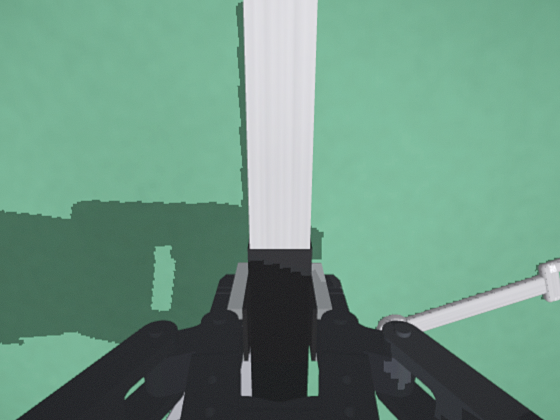

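```bash
sed -i 's/^GX=-.050/GX=-.051/' h.py
python3 - <<'E'
from h import *
print(manip.current_force())
p,R=tool(*onrod(0,.155,.004)); manip.move_l(p,R,max_speed=.1); print(manip.current_force())
for xf in (.105,.088,.07,.055):
    p,R=tool(*onrod(0,xf,.004)); manip.move_l(p,R,max_speed=.06); f=np.array(manip.current_force()); print(xf,f.round(1))
    if abs(f[:2]).max()>8: break
cloud("side","pics/e_side.png");cloud("top","pics/e_top.png");print(manip.current_time())
a=cv2.imread("pics/e_side.png")[220:400,250:450];b=cv2.imread("pics/e_top.png")[150:330,100:300]
cv2.imwrite("pics/e.png",cv2.resize(np.hstack([a,b]),None,fx=2,fy=2,interpolation=cv2.INTER_CUBIC))
E
```

```text
[ 0.11571704 -1.06296783 -2.13724809]
[-0.55906655  0.10314428 -1.81488088]
0.105 [ 0.  -0.4 -1.9]
0.088 [ 0.2  0.6 -2.8]
0.07 [-0.1  0.2 -3.1]
0.055 [-0.2 -0.9 -1.8]
9.825
```

View pics/e.png

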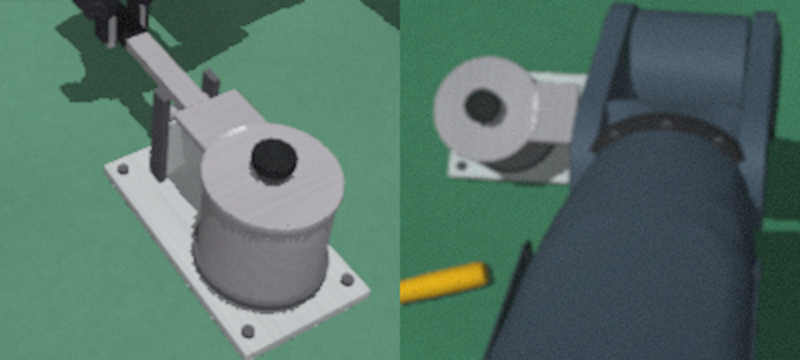

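The bar runs between the cheeks and under the tab, and there was no contact force on the way in. Next I lower it onto the rod and lever in steps, watching force and lid height.

```bash
cat >> h.py <<'E'
from scipy.spatial import cKDTree
def lidz(n="top"):
    p,X=cloud(n); c=F[:2]+.114*np.array([np.cos(SY),np.sin(SY)])
    r=np.hypot(X[...,0]-c[0],X[...,1]-c[1]); m=(r>.024)&(r<.045)&(X[...,2]>.105)&(X[...,2]<.145)
    return round(float(np.median(X[m][:,2])),4),int(m.sum())
E
python3 - <<'E'
from h import *
print(lidz("top"),lidz("side"))
for th in (0,.07,.14,.2,.26):
    p,R=tool(*onrod(th,.055-.006*th,0)); manip.move_l(p,R,max_speed=.04); f=np.array(manip.current_force())
    print(th,f.round(1),lidz(),manip.current_grip_width())
    if np.linalg.norm(f)>45: break
print(lidz("side"));P,Y=inhand("pics/f_wrist.png");cloud("side","pics/f_side.png");print(manip.current_time())
m=(abs(Y[...,1])<.007)&(abs(Y[...,2])<.03)&(Y[...,0]>.03)&(Y[...,0]<.09)&(P.sum(-1)>400)
print(np.polyfit(Y[m][:,0],Y[m][:,2],1))
E
```

```text
(0.114, 1143) (0.1145, 1460)
0 [-0.1 -0.6 -0.3] (0.114, 1143) 0.2640872610534644
0.07 [-0.1  0.  -0.8] (0.1139, 1144) 0.2658523961354522
0.14 [-0.1 -1.1 -1.7] (0.1141, 1146) 0.26372746936095404
0.2 [0.1 5.8 6.5] (0.1145, 1149) 0.2655661122464389
0.26 [0.6 4.4 9.6] (0.1176, 1153) 0.26470384335209657
(0.118, 1446)
11.8583
[-0.01677874  0.00061386]
```

View pics/f_side.png

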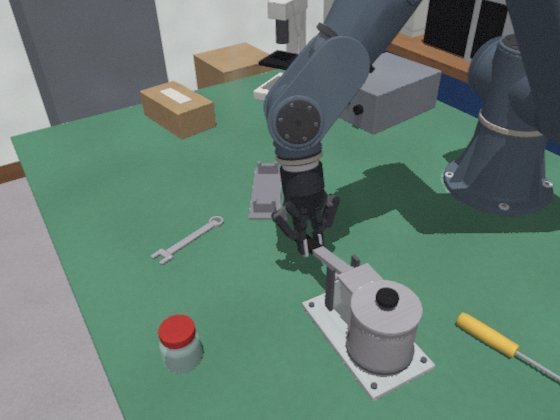

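The lid is up 3.6 mm with modest forces, so I'll continue to 10 mm.

Run:
```python
from h import *
for th in (.30,.33,.35,.365,.38,.395,.41):
    p,R=tool(*onrod(th,.055-.006*th,0)); manip.move_l(p,R,max_speed=.04); f=np.array(manip.current_force()); z=(lidz()[0]+lidz("side")[0]-.0005)/2
    print(th,f.round(1),z)
    if np.linalg.norm(f)>45 or z>.1238: break
print(th,manip.current_time())
```

```text
0.3 [-0.3  2.7 11.1] 0.11954999999999999
0.33 [-0.   1.9 10.8] 0.12125
0.35 [-0.3  1.5 12.3] 0.12225
0.365 [-1.1  0.7 13.8] 0.12295
0.38 [-1.6  0.5 13.8] 0.12375
0.395 [-0.8  0.9 13.2] 0.12459999999999999
0.395 13.9667
```

Run:
```python
from h import *
manip.set_gripper(0.7); print(manip.current_force(),lidz(),lidz("side"))
T=np.array(manip.current_ee_pos());R=np.array(manip.current_tcp_rot())
manip.move_l(T-R[:,0]*.13,max_speed=.1)
T=np.array(manip.current_ee_pos()); manip.move_l(T+[-.05,-.2,.08],max_speed=.2)
print(manip.current_force(),lidz(),lidz("side"))
cloud("side","pics/g_side.png"); p,X=cloud("top","pics/g_top.png")
for c in("top","side"): print([manip.look_for(c,k)[:1] for k in("bar","lid")])
manip.dwell(1); print(lidz(),lidz("side"),manip.current_time())
a=cv2.imread("pics/g_side.png")[220:400,250:450];b=cv2.imread("pics/g_top.png")[150:330,100:300]
cv2.imwrite("pics/g.png",cv2.resize(np.hstack([a,b]),None,fx=2,fy=2,interpolation=cv2.INTER_CUBIC))
# bar profile
B=frame(SY,0); Y=(X-F)@B; m=(abs(Y[...,1])<.007)&(Y[...,0]<.02)&(Y[...,0]>-.19)&(Y[...,2]>-.08)
x,y,z=Y[m].T
for s in np.arange(-.19,.02,.02):
    w=(x>s)&(x<s+.02); print(round(s,2),w.sum(),(z[w].mean()*1000).round(1) if w.any() else '',end='; ')
```

```text
[ 0.51513192 -0.13812589 -0.9046178 ] (0.1245, 1155) (0.1251, 1457)
[ 0.03179961  0.70668927 -0.28631158] (0.1247, 1171) (0.1251, 1470)
[[{'at': [0.5509, 0.0318, 0.0805], 'confidence': 0.86}], [{'at': [0.5662, 0.2007, 0.1243], 'confidence': 0.87}]]
[[{'at': [0.5551, 0.0276, 0.0706], 'confidence': 0.95}], [{'at': [0.5745, 0.213, 0.1243], 'confidence': 0.93}]]
(0.1246, 1172) (0.125, 1464) 18.7167
-0.19 0 ; -0.17 38 -47.2; -0.15 62 -41.5; -0.13 66 -34.2; -0.11 67 -26.5; -0.09 68 -19.1; -0.07 70 -11.4; -0.05 78 -10.5; -0.03 99 -17.1; -0.01 85 -1.4; 0.01 38 16.3;
```

View pics/g.png

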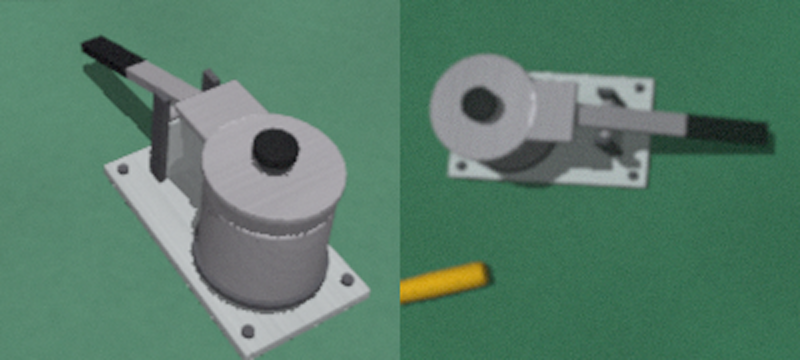

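The lid stands about 10.6 mm up and is steady. The bar rests on the rod with its blade under the tab, and the robot is clear.

```bash
python3 -c "
from bench import manip
print(manip.current_joint_vel(),manip.current_grip_width()); manip.sign_off()"
```

```text
[ 8.61991516e-05  9.40872426e-04 -2.53080495e-04 -6.68969815e-04
  1.06716564e-03  4.80715585e-04] 0.7031595196701464
the job is handed in; nothing more can be done
```

The lid is up about 10.5 mm, and I have handed the job in with the bar released.

I took the bar from its cradle, laid it over the fulcrum rod with its blade under the tab, and pushed the handle down in steps. I then let go and drew the arm back. The gripper did not touch the lid, and the most force I read on the wrist was about 14 N.

**Last checks:**
- **Lid height:** both cameras agreed, with the lid top going from 114.0 to 124.6 mm (top camera) and from 114.5 to 125.0 mm (side camera). It was unchanged after release and a further second's wait.
- **Bar:** it rests tilted on the rod, between the cheeks and under the tab. The robot was clear of everything.
- **Time:** about 19 s of the 48 s allowed.

**Disagreement:** while the bar was in the hand, the wrist camera put it about 2 mm lower than expected. That is within calibration error and caused no contact when I slid the bar in.

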